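Level offcut stand for a headshell

TASK

Make a level stand for the headshell out of the two wedge-shaped wood offcuts: set the large one flat in the middle of the cork pad and let go, then lay the small one centred on its sloping top, turned so that the two slopes cancel and the upper face comes out level. Last, put the headshell gently, right way up as it lies now, on the middle of that level face, let go, and leave everything else on the lid where it is.

Things in the scene. Friction and masses are not known exactly. Their poses are not given: they have to be found in the camera images.
- pad_top (a point): Centre of the upper face of the fixed square cork pad, 140 x 140 x 5 mm thick, lying on the wooden lid; its upper face is 5 mm above the lid. z is up.
- large_offcut_mid (a point): Centre of the large pale wood wedge offcut, 14 mm above the middle of its flat underside, which starts down on the lid; loose, about 110 g. Main part 84 mm long (own x), 54 mm wide (own y; upright parallel sides, the ones to grasp). Thin end at -x, thick end at +x. A low stub 24 mm wide, 14 mm high sticks out 14 mm beyond the thick end on the +y half. Own z is square to the underside.
- large_offcut_top (a point): Middle of the large offcut's sloping upper face, 28 mm above its underside. The face rises at 10 degrees towards the offcut's +x: 20.6 mm high at the thin end, 35.4 mm at the thick end. This point's z axis is square to the face, its x axis runs up the slope.
- small_offcut_mid (a point): Centre of the small pale wood wedge offcut, 12 mm above the middle of its flat underside, which starts down on the lid; loose, about 60 g. Main part 56 mm long (own x), 44 mm wide (own y; upright parallel sides, the ones to grasp). Thin end at -x, thick end at +x. A low stub 22 mm wide, 12 mm high sticks out 14 mm beyond the thin end on the +y half. Own z is square to the underside.
- small_offcut_top (a point): Middle of the small offcut's sloping upper face, 24 mm above its underside. The face rises at 10 degrees towards the offcut's +x: 19.1 mm high at the thin end, 28.9 mm at the thick end. This point's z axis is square to the face and points straight up once the face is level (flat underside on the large one's slope, thin end over its thick end).
- headshell_mid (a point): Centre of the silver headshell with black cartridge, 9.5 mm above its flat underside; loose, 22 g, starts upright. Cartridge 30 (own x) x 17 x 14 mm high; on it the silver shell, 40 x 20 mm, 13 to 19 mm up, gripped by its long sides (20 mm apart along own y). A thin collar sticks out 17 mm at the -x end, a thin finger lift 15 mm on the +y side, 16.5 mm forward of centre. Own z is up.
- jar: Bystander: green glass jar with a metal twist cap, 64 mm diameter, 84 mm high; origin at the centre of its underside.
- protractor: Bystander: flat black aluminium protractor, 50 mm (own x) x 200 mm (own y) x 3 mm; origin at the centre of its underside.
- dowel_end: Bystander: short round dowel end standing upright, 24 mm diameter, 32 mm high; origin at the centre of its underside.
- stylus_brush: Bystander: small black stylus brush, about 84 mm long (own x), 14 mm wide, 12 mm high; origin at the centre of its underside.
- screwdriver: Bystander: screwdriver, 150 mm long, lying along its own x; origin at the centre of its underside.
Mind the look-alikes: they are no part of the job. Several things look just like the part that bears headshell_mid: the one meant starts farthest to the robot's right. Of the things that look like the part that bears pad_top, the smallest one is meant.

How it is judged:
By the outcome, as a careful person would: the job done as asked, in the order asked, and still so for the second after the job is handed in, with the robot touching nothing.
It also fails if it takes over 64 s, if anything falls off the work surface, if the arm or the gripper's body presses on something with over 40 N, if the wrist force passes 120 N, or if a joint passes its speed limit or range.

ROBOT

A 7-joint arm with a two-finger parallel gripper is mounted at the origin on the work surface. World frame = base frame: x ahead of the robot, y to its left, z up, the work surface at z = 0. Lengths are in mm, angles in rad, forces in N, time in s.
With the tool pointing down it reaches from about 400 to 850 mm from the base axis. Payload 4.5 kg.
Tool frame: the origin (TCP) lies at the very end of the fingers, on their centre line; the grasp point (between the pads) lies 19 mm behind it; z points along the fingers, y is the direction in which the jaws open and shut (so a half turn about z gives the same grasp; the last joint's range is limited). The gripper opens to 88 mm and grips with 3 to 60 N. Pads are 18 mm wide; open, the fingers measure 123 mm over their backs; the gripper's body (75 mm by 187 mm) begins 45 mm behind the grasp point.
Start: joints at [-1.178, 0.689, -0.195, 1.565, 0.157, 0.902, -0.215], TCP at [219.451, 585.23, 238.743] pointing down, gripper open.
Joint ranges: [-3.01, 3.01], [-0.46, 2.08], [-1.47, 1.51], [0.13, 2.56], [-1, 4.14], [0.04, 2.09], [-2.66, 2.66]. Speed limits (rad/s): [2.57, 2.57, 3.14, 3.14, 3.14, 3.14, 3.14].

INTERFACE

Orientations are given as [roll, pitch, yaw] about the fixed x, y, z axes, in that order (R = Rz(yaw) Ry(pitch) Rx(roll)).
In Python, from station import arm gives the robot as it stands.
- The arm moves only by the tool apply_moves, never from a script. Its argument "increments" is a list of rows, each a list of 2 entries, a list of its own where there are three numbers: the shift along the tool's x, y, z in m, then the turn about the tool's z in rad. In form: [[[dx, dy, dz], spin], ...]. A call has 1 to 10 rows; each row shifts and turns the commanded pose from where the row before left it, along the tool's axes as they then stand; what a row does not reach is not made up. A row lasts 1/8 s, in which the tool goes at most 62.5 mm and 10.7 degrees, less where a joint would pass 70% of its speed; a pose out of reach is approached as far as the arm can. A call with a gripper value outside its range is refused whole. "hand" is the opening, from -1 (shut) to 1 (fully open), so that 0 is half open, set as the call begins (left out, the last holds). The fingers move at their own pace and stop on an object; "newtons" is the grip in N (left out, the last holds). Time passes only in rows, so rows that do not move let the fingers close. It gives the time, the measured TCP pose, the force and the opening at its end, in the units of the state.
- arm.observe(): the state, without advancing time (a new reading comes with each control period).
- arm.get_image(name): name is "scene" or "top"; returns a dict with "frame" (420x560x3 uint8, red, green, blue), "z_map" (420x560 float32, mm along the optical axis (not along the pixel's ray), 0 where there is no reading), "K" (3x3 intrinsics, pixels), "extrinsics" (4x4, takes a point from camera to world coordinates). Camera axes: x right, y up, looking along -z (the intrinsics and any distortion apply to the point x, -y, -z); pixel columns grow to the right and rows downward; lengths in mm; the calibration is good to about 2 mm. A picture is of the moment at which its call begins.
- arm.job_done(): hands the job in, once; it reports no verdict.
The state is a dict: "time_s": time; "joint_positions": joint angles; "qd": joint speeds; "tau": joint torques, N m; "tool_pos": TCP position; "ee_rot": TCP orientation; "contact_force": force on the tool from outside, world axes, zero at the start; "moment": the same for the moment, N m; "opening": opening from 0.0 (shut) to 1.0 (fully open).
Only numpy, scipy, OpenCV 4.12 (cv2) and the standard library are available. Lean on these libraries where they do the work, as an engineer would, in place of code of your own. Each camera call takes 0.05 s, during which the arm holds its last target.

## Working session

There is one attempt and no reset: what is moved stays moved. The work goes in short steps, Python scripts to look and compute and a tool call to move; the robot and the scene stay as the last step left them, time stands still between calls to the robot, and variables do not carry over. Pictures are saved under pics/ and viewed, and the job is handed in when it is done.

Besides the shell and the picture viewer there is one more tool, called after "Request:" by a JSON object that holds its "op" and its "data". apply_moves: Moves the arm, as the interface text tells. Its arguments: {"type":"object","properties":{"increments":{"type":"array"},"hand":{"type":"number"},"newtons":{"type":"number"}},"required":["increments"]}

```bash
mkdir -p pics; python3 - <<'E'
from station import arm
import cv2,numpy as np
print(arm.observe())
for n in("scene","top"):
    d=arm.get_image(n)
    np.savez(f'{n}0.npz',**d)
    cv2.imwrite(f'pics/{n}0.png',d["frame"][:,:,::-1]); print(n,d["K"].tolist(),d["extrinsics"].round(4).tolist(),[k for k in d])
E
```

```text
{'time_s': 0.0, 'joint_positions': array([-1.17820114,  0.69000518, -0.19451328,  1.56633355,  0.15727192,
        0.90249642, -0.2150829 ]), 'qd': array([-0.00076282,  0.0003553 ,  0.00091569,  0.00020368, -0.00062614,
       -0.00070369, -0.00097031]), 'tau': array([-1.43193574e-04, -5.27552354e+01, -1.26709767e+00, -1.53425592e+01,
       -5.26629179e-02,  6.37427627e-03,  1.58753055e-04]), 'tool_pos': array([219.28463428, 584.59344676, 237.89957572]), 'ee_rot': array([-3.13974188e+00,  1.10369855e-04,  2.78287982e+00]), 'contact_force': array([0.02884969, 0.63496784, 0.87319845]), 'moment': array([0.00277922, 0.02260577, 0.02845342]), 'opening': 0.9970021925795941}
scene [[457.8183986460378, 0.0, 276.2369640366272], [0.0, 457.8183986460378, 210.77142111632202], [0.0, 0.0, 1.0]] [[0.3961, -0.6449, 0.6536, 1235.5025], [0.9182, 0.2705, -0.2895, -358.0016], [0.0098, 0.7148, 0.6993, 785.321], [0.0, 0.0, 0.0, 1.0]] ['frame', 'z_map', 'K', 'extrinsics']
top [[541.3822013647954, 0.0, 274.47801424763844], [0.0, 541.3822013647954, 206.06907710102868], [0.0, 0.0, 1.0]] [[-0.112, 0.9694, -0.2184, 271.4123], [-0.9937, -0.1108, 0.0179, -53.6976], [-0.0068, 0.219, 0.9757, 1199.6586], [0.0, 0.0, 0.0, 1.0]] ['frame', 'z_map', 'K', 'extrinsics']
```

View pics/scene0.png

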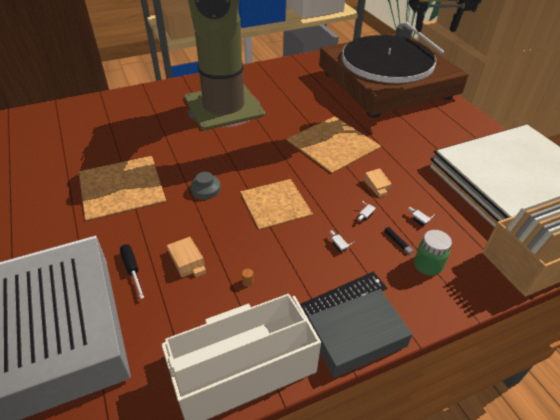

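View pics/top0.png

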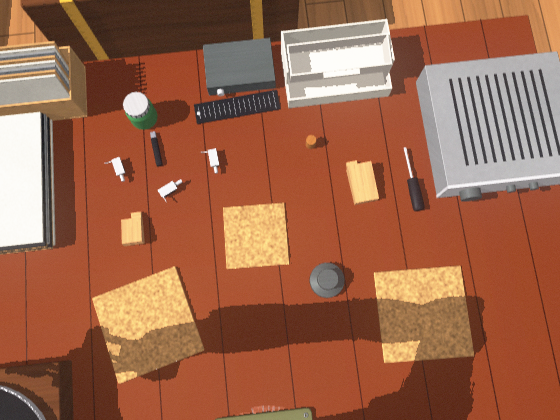

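The top view shows the smallest cork pad at about (256,236), the large wedge at (362,182) and the small wedge at (132,228). The headshell farthest to the robot's right is at (213,158). Next I'll zoom in and measure.

```bash
cat > h.py <<'E'
import numpy as np,cv2
def load(n):return dict(np.load(n))
def ray(d,u,v,z):
    K,E=d["K"],d["extrinsics"]; u=np.asarray(u,float);v=np.asarray(v,float)
    c=np.stack([(u-K[0,2])/K[0,0],-(v-K[1,2])/K[1,1],-np.ones_like(u)],-1)
    r=c@E[:3,:3].T; t=(z-E[2,3])/r[...,2]
    return E[:3,3]+r*t[...,None]
def cloud(d):
    v,u=np.mgrid[:420,:560]; K,E=d["K"],d["extrinsics"]; Z=d["z_map"]
    c=np.stack([(u-K[0,2])/K[0,0]*Z,-(v-K[1,2])/K[1,1]*Z,-Z],-1)
    return c@E[:3,:3].T+E[:3,3]
def proj(d,p):
    E=d["extrinsics"];c=(np.asarray(p,float)-E[:3,3])@E[:3,:3];q=c/-c[...,2:]
    return np.stack([d["K"][0,0]*q[...,0]+d["K"][0,2],-d["K"][1,1]*q[...,1]+d["K"][1,2]],-1)
def rows(img,ncol,w,h):
    pass
E
python3 - <<'E'
from h import *
t=load('top0.npz');s=load('scene0.npz')
def crop(d,u,v,r=26):return cv2.resize(d["frame"][v-r:v+r,u-r:u+r,::-1],(266,266),interpolation=cv2.INTER_CUBIC)
a=np.hstack([crop(t,362,182),crop(t,132,228),crop(t,213,158)])
b=np.hstack([crop(s,187,257),crop(s,378,182),crop(s,340,242)])
cv2.imwrite('pics/crops.png',np.vstack([a,b]))
for d in(t,s):
    P=cloud(d)
    for (u,v) in ([(300,170),(200,260),(256,236),(362,182),(132,228)] if d is t else [(250,150),(277,202),(185,250)]): print(u,v,P[v,u].round(1))
# depth noise
P=cloud(t); print(P[160:175,290:310,2].std(),P[160:175,290:310,2].mean(), cloud(s)[140:155,240:260,2].mean())
E
```

```text
300 170 [ 619.1 -144.    -4.2]
200 260 [437.3 103.2  -5.1]
256 236 [475.  -27.    7.2]
362 182 [ 565.8 -275.7   29.7]
132 228 [521.2 243.4  22.8]
250 150 [247.   -4.1   0.5]
277 202 [479.4 -21.4   6.2]
185 250 [ 564.3 -275.4   29.7]
69.17829566654474 4.105284846402629 3.8996523864972734
```

View pics/crops.png

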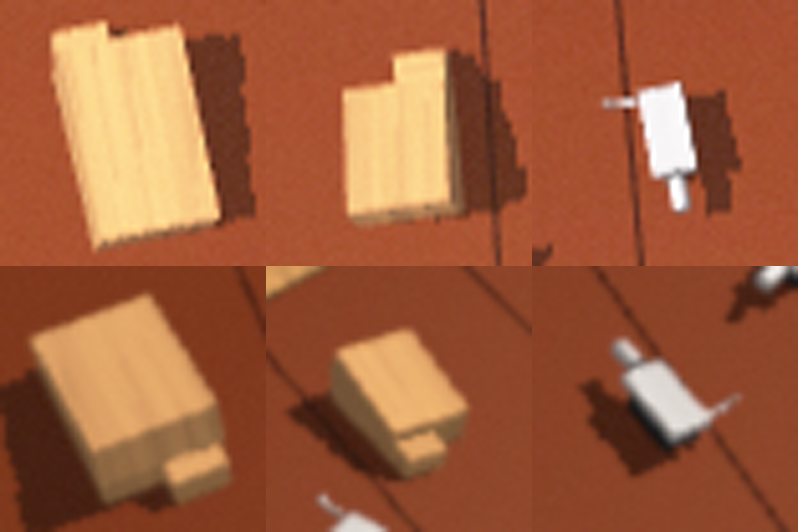

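```bash
cat >> h.py <<'E'
def zoom(d,u,v,r,size=400):
    im=cv2.resize(d["frame"][v-r:v+r,u-r:u+r,::-1],(size,size),interpolation=cv2.INTER_CUBIC);k=size/(2*r)
    for i in range(0,2*r,5):
        cv2.line(im,(int((i+.5)*k),0),(int((i+.5)*k),6),(255,255,0),1);cv2.putText(im,str(u-r+i),(int((i+.5)*k)-10,16),0,.33,(255,255,0),1)
        cv2.line(im,(0,int((i+.5)*k)),(6,int((i+.5)*k)),(255,255,0),1);cv2.putText(im,str(v-r+i),(8,int((i+.5)*k)+4),0,.33,(255,255,0),1)
    return im
E
python3 - <<'E'
from h import *
t=load('top0.npz');s=load('scene0.npz')
cv2.imwrite('pics/z1.png',np.hstack([zoom(t,362,182,25),zoom(s,187,257,25)]))
cv2.imwrite('pics/z2.png',np.hstack([zoom(t,132,228,20),zoom(s,378,182,20)]))
cv2.imwrite('pics/z3.png',np.hstack([zoom(t,213,158,16),zoom(s,340,242,16)]))
cv2.imwrite('pics/z4.png',np.hstack([zoom(t,256,236,40),zoom(s,277,202,40)]))
E
```

```text
(no output)
```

View pics/z1.png

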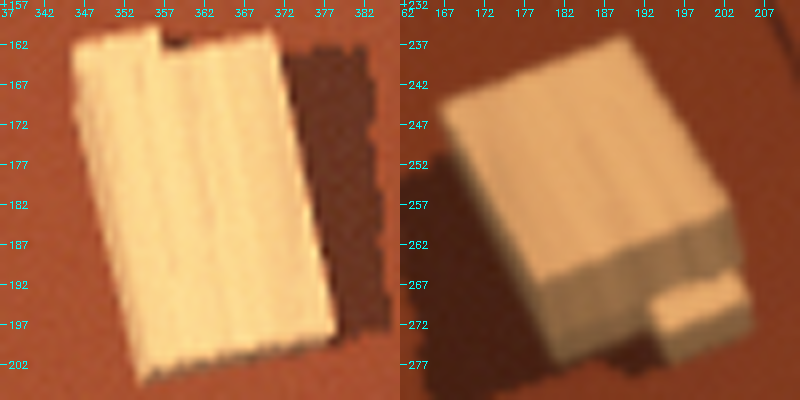

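View pics/z2.png

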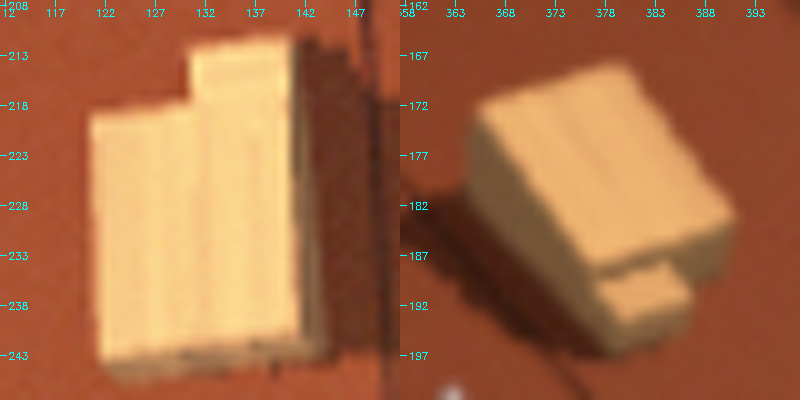

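View pics/z3.png

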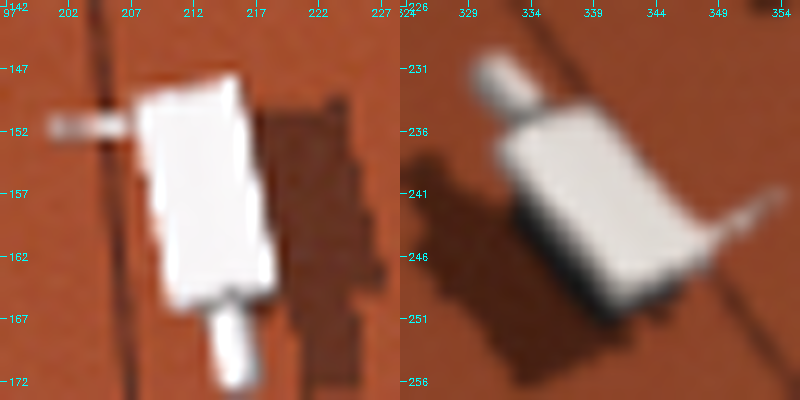

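View pics/z4.png

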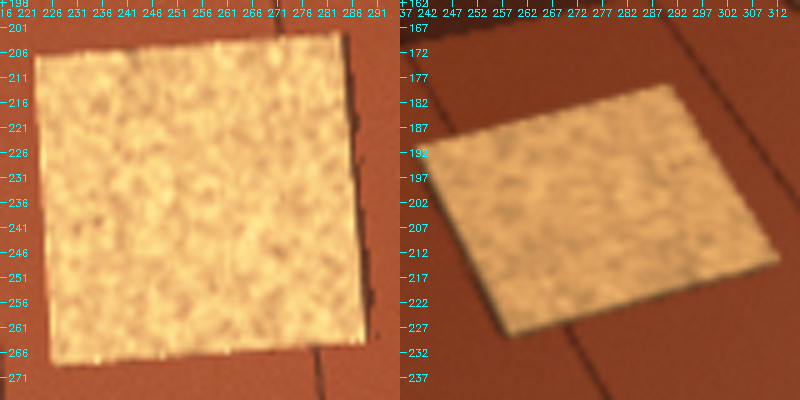

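```bash
cat > m.py <<'E'
from h import *
t=load('top0.npz');s=load('scene0.npz')
def P(d,X,Y,u0,v0,k,z): return ray(d,u0+X/k-.5,v0+Y/k-.5,z)
def show(n,pts):
    print(n); 
    for p in pts: print('  ',p.round(1))
def rect(p,lab):  # corner order: -x-y, -x+y, +x+y, +x-y  (own)
    p=np.array(p); ax=(p[2]+p[3]-p[0]-p[1])[:2]; ay=(p[1]+p[2]-p[0]-p[3])[:2]
    print(lab,'c',p.mean(0).round(1),'len',np.linalg.norm(ax)/2,'wid',np.linalg.norm(ay)/2,'yawx',np.degrees(np.arctan2(ax[1],ax[0])).round(1),'yawy',np.degrees(np.arctan2(-ay[0],ay[1])).round(1))
a=(216,196,5,5)
rect([P(t,365,343,*a),P(t,55,365,*a),P(t,35,57,*a),P(t,342,35,*a)],'pad top')
a=(237,162,5,5)
rect([P(s,22,147,*a),P(s,270,85,*a),P(s,378,258,*a),P(s,110,334,*a)],'pad scene')
L=(337,157,8);S=(162,232,8)
rect([P(s,43,105,*S,20.6),P(s,228,38,*S,20.6),P(s,330,205,*S,35.4),P(s,140,283,*S,35.4)],'large scene')
show('large top: thin-y, thin+y, thick-y, stub+y bottom',[P(t,335,328,*L,20.6),P(t,141,375,*L,20.6),P(t,274,32,*L,35.4),P(t,158,28,*L,14)])
show('large scene',[P(s,43,105,*S,20.6),P(s,228,38,*S,20.6),P(s,330,205,*S,35.4),P(s,140,283,*S,35.4)])
L=(112,208,10);S=(358,162,10)
# own -x = thin; own +y = world -y
rect([P(s,335,213,*S,19.1),P(s,193,268,*S,19.1),P(s,80,105,*S,28.9),P(s,228,65,*S,28.9)],'small scene')
rect([P(t,90,117,*L,19.1),P(t,293,103,*L,19.1),P(t,297,335,*L,28.9),P(t,98,358,*L,28.9)],'small top')
L=(197,142,12.5,19);S=(324,226,12.5,19)
rect([P(t,272,290,*L),P(t,172,308,*L),P(t,137,100,*L),P(t,238,78,*L)],'hs top')
rect([P(s,98,150,*S),P(s,190,103,*S),P(s,312,235,*S),P(s,220,298,*S)],'hs scene')
E
python3 m.py
```

```text
pad top c [477.5 -25.7   5. ] len 139.83910241649835 wid 138.21564279499756 yawx -2.0 yawy -2.4
pad scene c [476.3 -24.    5. ] len 138.71688996060897 wid 137.88941418676288 yawx -2.6 yawy -1.6
large scene c [ 564.7 -276.7   28. ] len 83.43068195739026 wid 53.7043532390201 yawx 4.8 yawy 5.7
large top: thin-y, thin+y, thick-y, stub+y bottom
   [ 528.4 -308.5   20.6]
   [ 521.2 -252.7   20.6]
   [ 611.6 -301.4   35.4]
   [ 622.8 -273.3   14. ]
large scene
   [ 525.4 -307.2   20.6]
   [ 520.9 -253.3   20.6]
   [ 603.2 -246.8   35.4]
   [ 609.4 -299.7   35.4]
small scene c [513.7 248.2  24. ] len 54.6375158413555 wid 44.88586889036584 yawx -179.5 yawy -177.9
small top c [516.2 245.7  24. ] len 55.18941625524701 wid 44.40786986278257 yawx -179.0 yawy 178.8
hs top c [665.8  51.5  19. ] len 40.80757902166933 wid 18.666383771667874 yawx 3.9 yawy 5.3
hs scene c [664.   52.4  19. ] len 38.3250621106362 wid 22.31774417073632 yawx 5.7 yawy 13.4
```

```bash
cat > plan.py <<'E'
import numpy as np,sys
from station import arm
from scipy.spatial.transform import Rotation as Rn
# usage: plan.py x,y,z,yawdeg,nrows ...
o=arm.observe(); p=np.array(o["tool_pos"]); r,pi_,y=o["ee_rot"]
print('t',round(o["time_s"],2),'tcp',p.round(1),'rpy',np.round(o["ee_rot"],4),'j',np.round(o["joint_positions"],2),'F',np.round(o["contact_force"],1),'op',round(o["opening"]*88,1))
R=Rn.from_euler('xyz',o["ee_rot"]).as_matrix(); yaw=y
for a in sys.argv[1:]:
    q=[float(v) for v in a.split(',')]; tgt=np.array(q[:3]); n=int(q[4]); ty=np.radians(q[3]); rows=[]
    for i in range(n):
        k=n-i
        d=(R.T@(tgt-p))/k; d=np.round(d/1000,3)
        dy=(ty-yaw+np.pi)%(2*np.pi)-np.pi; s=round(-dy/k,3)
        p=p+R@(d*1000); R=R@Rn.from_euler('z',s).as_matrix(); yaw-=s
        rows.append([d.tolist(),s])
    print(a,'max step',max(np.linalg.norm(x[0]) for x in rows)); print(str(rows).replace(' ',''))
E
python3 plan.py 500,240,200,180,9 566,-277,150,185,11
```

```text
t 0.1 tcp [219.3 584.6 238. ] rpy [-3.1399e+00  1.0000e-04  2.7829e+00] j [-1.18  0.69 -0.19  1.57  0.16  0.9  -0.22] F [ 0.2 -0.9  0.7] op 88.1
500,240,200,180,9 max step 0.050089919145472776
[[[-0.043,-0.025,0.004],np.float64(-0.04)],[[-0.042,-0.027,0.004],np.float64(-0.04)],[[-0.04,-0.028,0.004],np.float64(-0.04)],[[-0.039,-0.03,0.004],np.float64(-0.04)],[[-0.038,-0.031,0.004],np.float64(-0.04)],[[-0.037,-0.033,0.005],np.float64(-0.04)],[[-0.036,-0.034,0.004],np.float64(-0.04)],[[-0.034,-0.036,0.005],np.float64(-0.039)],[[-0.033,-0.037,0.004],np.float64(-0.04)]]
566,-277,150,185,11 max step 0.04825971404805461
[[[-0.006,-0.047,0.005],np.float64(-0.008)],[[-0.006,-0.047,0.005],np.float64(-0.008)],[[-0.005,-0.047,0.005],np.float64(-0.008)],[[-0.005,-0.047,0.005],np.float64(-0.008)],[[-0.004,-0.047,0.004],np.float64(-0.008)],[[-0.004,-0.047,0.005],np.float64(-0.008)],[[-0.004,-0.047,0.004],np.float64(-0.008)],[[-0.003,-0.047,0.005],np.float64(-0.008)],[[-0.003,-0.048,0.004],np.float64(-0.008)],[[-0.003,-0.047,0.005],np.float64(-0.007)],[[-0.002,-0.048,0.004],np.float64(-0.008)]]
```

Request:
{"op": "apply_moves", "data": {"increments": [[[-0.043, -0.025, 0.004], -0.04], [[-0.042, -0.027, 0.004], -0.04], [[-0.04, -0.028, 0.004], -0.04], [[-0.039, -0.03, 0.004], -0.04], [[-0.038, -0.031, 0.004], -0.04], [[-0.037, -0.033, 0.005], -0.04], [[-0.036, -0.034, 0.004], -0.04], [[-0.034, -0.036, 0.005], -0.039], [[-0.033, -0.037, 0.004], -0.04]], "hand": 1, "newtons": 25}}

```text
time_s: 1.23
tool_pos: [501.3, 238.9, 200.3]
ee_rot: [-3.141, -0.001, -3.14]
contact_force: [0.1, 0.7, -0.4]
opening: 1.0
```

Request:
{"op": "apply_moves", "data": {"increments": [[[-0.006, -0.047, 0.005], -0.008], [[-0.006, -0.047, 0.005], -0.008], [[-0.005, -0.047, 0.005], -0.008], [[-0.005, -0.047, 0.005], -0.008], [[-0.004, -0.047, 0.004], -0.008], [[-0.004, -0.047, 0.005], -0.008], [[-0.004, -0.047, 0.004], -0.008], [[-0.003, -0.047, 0.005], -0.008], [[-0.003, -0.048, 0.004], -0.008], [[-0.003, -0.047, 0.005], -0.007]]}}

```text
time_s: 2.48
tool_pos: [560.5, -230.5, 153.3]
ee_rot: [3.141, -0.0, -3.062]
contact_force: [1.3, 0.2, 0.0]
opening: 1.002
```

```bash
sed -i 's/s=round(-dy\/k,3)/s=float(round(-dy\/k,3))/' plan.py; python3 plan.py 566,-277,120,185,4 566,-277,8,185,5
```

```text
t 2.48 tcp [ 560.5 -230.5  153.3] rpy [ 3.1413e+00 -4.0000e-04 -3.0624e+00] j [ 0.55  0.8  -0.43  1.7   0.45  0.75  1.55] F [1.3 0.2 0. ] op 88.2
566,-277,120,185,4 max step 0.01445683229480096
[[[-0.0,-0.012,0.008],-0.002],[[-0.001,-0.012,0.008],-0.002],[[-0.0,-0.011,0.009],-0.002],[[-0.001,-0.012,0.008],-0.002]]
566,-277,8,185,5 max step 0.023
[[[0.0,0.0,0.022],-0.0],[[0.0,0.0,0.023],-0.0],[[0.0,0.0,0.022],-0.0],[[0.0,0.0,0.023],-0.0],[[0.0,0.0,0.022],-0.0]]
```

```bash
python3 - <<'E'
from h import *
P=cloud(load('top0.npz')); m=(P[...,2]>45)&(P[...,1]<-300)&(P[...,0]>400)&(P[...,0]<720)
q=P[m]; print(np.percentile(q[:,1],[50,90,98,99.5,100]).round(0),np.percentile(q[:,2],[5,50,95]).round(0))
E
```

```text
[-562. -452. -440. -439. -437.] [65. 94. 98.]
```

Request:
{"op": "apply_moves", "data": {"increments": [[[0, -0.012, 0.008], -0.002], [[-0.001, -0.012, 0.008], -0.002], [[0, -0.011, 0.009], -0.002], [[-0.001, -0.012, 0.008], -0.002], [[0, 0, 0], 0]]}}

```text
time_s: 3.1
tool_pos: [566.1, -276.2, 119.8]
ee_rot: [3.141, -0.001, -3.055]
contact_force: [-0.1, 0.0, 0.3]
opening: 0.999
```

```bash
python3 plan.py 566,-277,5,185,7;python3 - <<'E'
from station import arm
from h import *
for n in("top","scene"):
    d=arm.get_image(n); cv2.imwrite(f'pics/{n}1.png',d["frame"][:,:,::-1])
E
```

```text
t 3.1 tcp [ 566.1 -276.2  119.8] rpy [ 3.1415e+00 -1.3000e-03 -3.0553e+00] j [ 0.61  0.87 -0.42  1.64  0.48  0.74  1.62] F [-0.1  0.   0.3] op 87.9
566,-277,5,185,7 max step 0.017029386365926404
[[[-0.0,-0.0,0.016],-0.0],[[-0.0,-0.0,0.016],-0.0],[[-0.0,-0.0,0.017],-0.0],[[-0.0,-0.0,0.016],-0.0],[[-0.0,-0.0,0.017],-0.0],[[-0.0,-0.0,0.016],-0.0],[[-0.0,-0.001,0.017],-0.001]]
```

View pics/scene1.png

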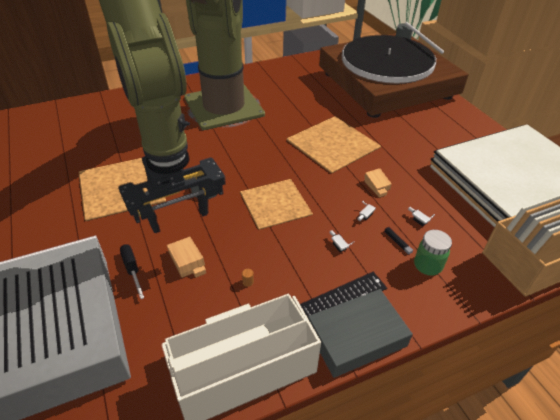

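The gripper is above the large wedge, which is at about (187,257), and its fingers straddle it. I'll go down and grasp.

Request:
{"op": "apply_moves", "data": {"increments": [[[0, 0, 0.016], 0], [[0, 0, 0.016], 0], [[0, 0, 0.017], 0], [[0, 0, 0.016], 0], [[0, 0, 0.017], 0], [[0, 0, 0.016], 0], [[0, 0.001, 0.016], 0]]}}

```text
time_s: 4.08
tool_pos: [566.4, -274.6, 5.5]
ee_rot: [3.142, -0.0, -3.055]
contact_force: [-1.5, -0.1, -0.7]
opening: 1.0
```

Request:
{"op": "apply_moves", "data": {"increments": [[[0, 0, 0], 0], [[0, 0, 0], 0], [[0, 0, 0], 0], [[0, 0, 0], 0], [[0, 0, 0], 0], [[0, 0, 0], 0]], "hand": -1, "newtons": 25}}

```text
time_s: 4.82
tool_pos: [566.9, -275.1, 7.4]
ee_rot: [-3.141, 0.001, -3.055]
contact_force: [-0.9, -2.3, 4.9]
opening: 0.615
```

Request:
{"op": "apply_moves", "data": {"increments": [[[0, 0, -0.01], 0], [[0, 0, -0.02], 0], [[0, 0, -0.03], 0], [[0, 0, -0.03], 0], [[0, 0, 0], 0]]}}

```text
time_s: 5.45
tool_pos: [568.3, -274.9, 99.8]
ee_rot: [-3.14, 0.005, -3.054]
contact_force: [-0.9, 0.2, -1.1]
opening: 0.609
```

```bash
python3 plan.py 477,-25,70,178,8;python3 - <<'E'
from station import arm
from h import *
for n in("top","scene"):
    d=arm.get_image(n); np.savez(f'{n}2.npz',**d)
t,s=load('top2.npz'),load('scene2.npz')
print(proj(t,[566,-277,100]),proj(s,[566,-277,100]))
cv2.imwrite('pics/g2.png',np.hstack([zoom(t,365,160,50),zoom(s,175,225,50)]))
E
```

```text
t 5.45 tcp [ 568.3 -274.9   99.8] rpy [-3.1397  0.0052 -3.0544] j [ 0.6   0.9  -0.4   1.65  0.5   0.69  1.6 ] F [-0.9  0.2 -1.1] op 53.6
477,-25,70,178,8 max step 0.03440930106817051
[[[0.009,0.032,0.004],0.015],[[0.009,0.032,0.004],0.015],[[0.01,0.032,0.003],0.015],[[0.01,0.032,0.004],0.015],[[0.01,0.031,0.003],0.016],[[0.011,0.031,0.004],0.015],[[0.012,0.031,0.003],0.016],[[0.012,0.032,0.004],0.015]]
[367.64057706 173.09892238] [180.04578751 228.39846441]
```

View pics/g2.png

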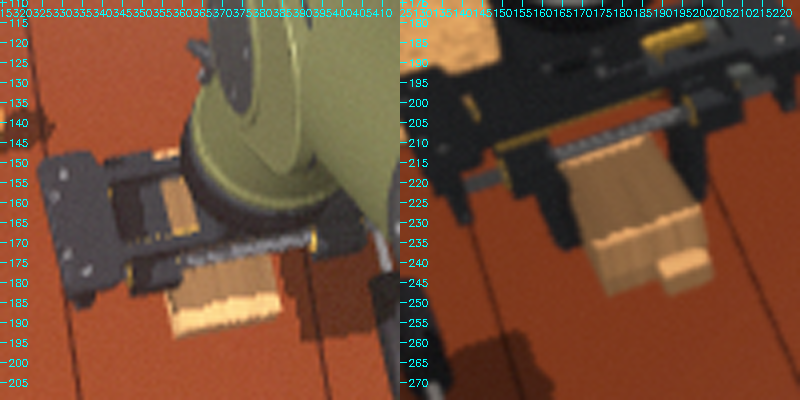

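The large wedge is held level in both views, at about (190,240) in the scene view. I'll carry it to the pad.

Request:
{"op": "apply_moves", "data": {"increments": [[[0.009, 0.032, 0.004], 0.015], [[0.009, 0.032, 0.004], 0.015], [[0.01, 0.032, 0.003], 0.015], [[0.01, 0.032, 0.004], 0.015], [[0.01, 0.031, 0.003], 0.016], [[0.011, 0.031, 0.004], 0.015], [[0.011, 0.031, 0.003], 0.016], [[0.011, 0.032, 0.004], 0.015], [[0, 0, 0.01], 0], [[0, 0, 0], 0]]}}

```text
time_s: 6.8
tool_pos: [476.1, -25.0, 56.5]
ee_rot: [-3.141, -0.003, 3.107]
contact_force: [-0.5, 0.3, -1.1]
opening: 0.614
```

```bash
python3 plan.py 478,-25,17,178,4
```

```text
t 6.8 tcp [476.1 -25.   56.5] rpy [-3.1406e+00 -2.5000e-03  3.1069e+00] j [ 0.03  0.84 -0.12  2.14  0.5   0.2   1.  ] F [-0.5  0.3 -1.1] op 54.0
478,-25,17,178,4 max step 0.01004987562112089
[[[-0.001,0.0,0.01],0.0],[[-0.0,0.0,0.01],0.0],[[-0.001,0.0,0.01],0.0],[[-0.0,0.0,0.01],0.0]]
```

Request:
{"op": "apply_moves", "data": {"increments": [[[-0.001, 0, 0.01], 0], [[0, 0, 0.01], 0], [[-0.001, 0, 0.01], 0], [[0, 0, 0.008], 0], [[0, 0, 0], 0]]}}

```text
time_s: 7.42
tool_pos: [478.4, -24.4, 19.0]
ee_rot: [-3.141, -0.001, 3.107]
contact_force: [-0.4, -0.6, -1.9]
opening: 0.609
```

```bash
python3 plan.py;python3 - <<'E'
from station import arm
from h import *
for n in("top","scene"):
    d=arm.get_image(n); np.savez(f'{n}3.npz',**d)
t,s=load('top3.npz'),load('scene3.npz')
cv2.imwrite('pics/g3.png',np.hstack([zoom(t,256,236,40),zoom(s,277,202,40)]))
E
```

```text
t 7.42 tcp [478.4 -24.4  19. ] rpy [-3.1414e+00 -1.2000e-03  3.1071e+00] j [-0.01  0.92 -0.06  2.14  0.52  0.1   0.98] F [-0.4 -0.6 -1.9] op 53.6
```

View pics/g3.png

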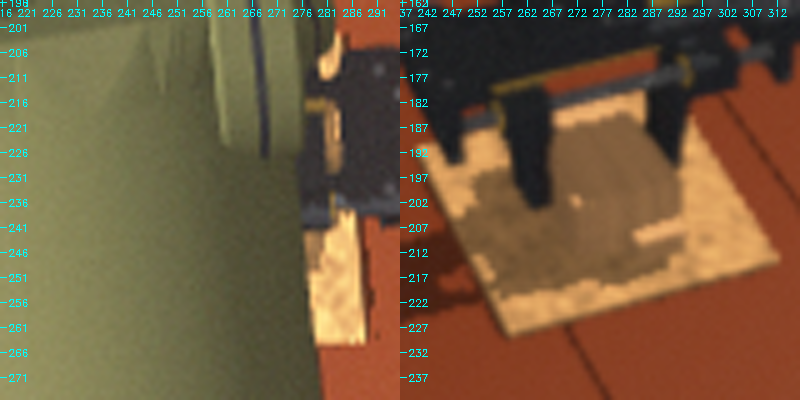

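Request:
{"op": "apply_moves", "data": {"increments": [[[0, 0, 0.002], 0], [[0, 0, 0.002], 0], [[0, 0, 0.001], 0], [[0, 0, 0], 0]]}}

```text
time_s: 8.02
tool_pos: [478.8, -24.4, 14.7]
ee_rot: [3.142, -0.0, 3.107]
contact_force: [-0.2, 0.2, -1.4]
opening: 0.612
```

Request:
{"op": "apply_moves", "data": {"increments": [[[0.001, 0, 0.001], 0], [[0, 0, 0.001], 0], [[0, 0, 0], 0]]}}

```text
time_s: 8.4
tool_pos: [477.8, -24.4, 12.6]
ee_rot: [3.142, -0.0, 3.107]
contact_force: [0.5, 0.0, -0.8]
opening: 0.611
```

Request:
{"op": "apply_moves", "data": {"increments": [[[0, 0, 0.001], 0], [[0, 0, 0], 0]]}}

```text
time_s: 8.65
tool_pos: [477.9, -24.4, 12.3]
ee_rot: [-3.141, 0.001, 3.107]
contact_force: [-1.1, -0.4, 6.3]
opening: 0.607
```

Contact is clear, so I'll release and rise.

Request:
{"op": "apply_moves", "data": {"increments": [[[0, 0, 0], 0], [[0, 0, 0], 0], [[0, 0, 0], 0], [[0, 0, 0], 0]], "hand": 1}}

```text
time_s: 9.15
tool_pos: [477.8, -24.4, 11.6]
ee_rot: [3.142, -0.0, 3.107]
contact_force: [0.7, 0.0, 0.6]
opening: 0.999
```

Request:
{"op": "apply_moves", "data": {"increments": [[[0, 0, -0.015], 0], [[0, 0, -0.03], 0], [[0, 0, -0.04], 0], [[0, 0, -0.04], 0]]}}

```text
time_s: 9.65
tool_pos: [477.4, -24.5, 137.8]
ee_rot: [-3.141, -0.001, 3.107]
contact_force: [-0.1, -0.6, -0.4]
opening: 0.999
```

```bash
python3 plan.py 515,246.5,120,180.5,7
```

```text
t 9.65 tcp [477.4 -24.5 137.8] rpy [-3.1414e+00 -7.0000e-04  3.1069e+00] j [ 0.13  0.69 -0.28  2.09  0.44  0.42  1.04] F [-0.1 -0.6 -0.4] op 87.9
515,246.5,120,180.5,7 max step 0.03943348830626071
[[[-0.004,0.039,0.003],-0.006],[[-0.004,0.039,0.002],-0.006],[[-0.005,0.039,0.003],-0.006],[[-0.005,0.039,0.002],-0.006],[[-0.005,0.039,0.003],-0.006],[[-0.005,0.038,0.002],-0.007],[[-0.005,0.039,0.003],-0.006]]
```

Request:
{"op": "apply_moves", "data": {"increments": [[[-0.004, 0.039, 0.003], -0.006], [[-0.004, 0.039, 0.002], -0.006], [[-0.005, 0.039, 0.003], -0.006], [[-0.005, 0.039, 0.002], -0.006], [[-0.005, 0.039, 0.003], -0.006], [[-0.005, 0.038, 0.002], -0.007], [[-0.005, 0.039, 0.003], -0.006], [[0, 0, 0], 0]]}}

```text
time_s: 10.65
tool_pos: [514.7, 251.5, 118.6]
ee_rot: [3.138, 0.0, -3.128]
contact_force: [-0.5, -0.6, 1.0]
opening: 1.004
```

```bash
python3 plan.py 515,246.5,5,180.5,7;python3 - <<'E'
from station import arm
from h import *
for n in("top","scene"):
    d=arm.get_image(n); np.savez(f'{n}4.npz',**d)
t,s=load('top4.npz'),load('scene4.npz')
cv2.imwrite('pics/g4.png',np.hstack([zoom(t,256,236,40),zoom(s,277,202,40)]))
E
```

```text
t 10.65 tcp [514.7 251.5 118.6] rpy [ 3.1380e+00  2.0000e-04 -3.1281e+00] j [-0.39  0.8  -0.25  1.83  0.34  0.56  0.73] F [-0.5 -0.6  1. ] op 88.4
515,246.5,5,180.5,7 max step 0.017
[[[-0.0,-0.001,0.016],0.001],[[-0.0,-0.001,0.016],0.001],[[-0.0,-0.001,0.016],0.001],[[-0.0,-0.001,0.016],0.0],[[-0.0,-0.0,0.017],0.001],[[-0.0,-0.001,0.016],0.0],[[-0.0,-0.0,0.017],0.001]]
```

View pics/g4.png

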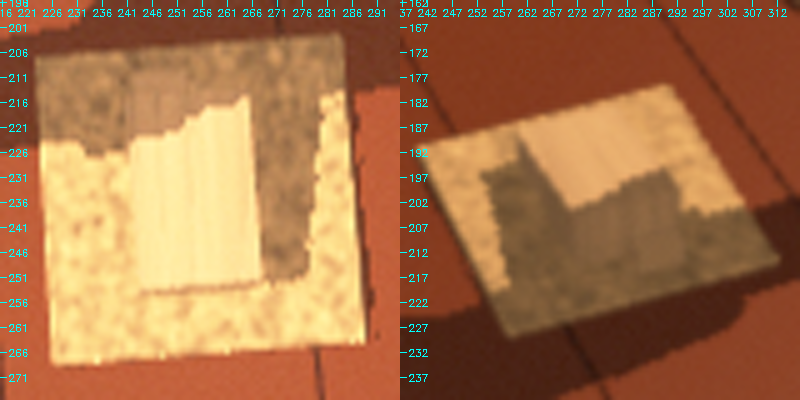

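Request:
{"op": "apply_moves", "data": {"increments": [[[0, -0.001, 0.016], 0], [[0, -0.001, 0.016], 0.001], [[0, -0.001, 0.016], 0.001], [[0, -0.001, 0.016], 0], [[0, 0, 0.016], 0], [[0, 0, 0.015], 0], [[0, 0, 0], 0]]}}

```text
time_s: 11.62
tool_pos: [514.6, 242.8, 22.4]
ee_rot: [-3.141, -0.002, -3.135]
contact_force: [-0.2, 0.3, -0.3]
opening: 0.998
```

```bash
python3 plan.py 515,246.5,6,180.5,1
```

```text
t 11.62 tcp [514.6 242.8  22.4] rpy [-3.1406e+00 -1.9000e-03 -3.1350e+00] j [-0.42  0.95 -0.17  1.86  0.4   0.36  0.68] F [-0.2  0.3 -0.3] op 87.9
515,246.5,6,180.5,1 max step 0.01649242250247064
[[[-0.0,0.004,0.016],-0.002]]
```

Request:
{"op": "apply_moves", "data": {"increments": [[[0, 0.002, 0.008], 0], [[0, 0.002, 0.008], 0], [[0, 0, 0], 0]]}}

```text
time_s: 12.0
tool_pos: [515.0, 247.3, 7.3]
ee_rot: [-3.142, -0.001, -3.135]
contact_force: [-0.2, -0.3, -1.1]
opening: 0.998
```

Request:
{"op": "apply_moves", "data": {"increments": [[[0, 0, 0], 0], [[0, 0, 0], 0], [[0, 0, 0], 0], [[0, 0, 0], 0], [[0, 0, 0], 0], [[0, 0, 0], 0]], "hand": -1, "newtons": 10}}

```text
time_s: 12.75
tool_pos: [515.4, 246.9, 7.8]
ee_rot: [-3.142, -0.0, -3.135]
contact_force: [-0.1, -0.1, 2.1]
opening: 0.501
```

Request:
{"op": "apply_moves", "data": {"increments": [[[0, 0, -0.005], 0], [[0, 0, -0.01], 0], [[0, 0, -0.02], 0], [[0, 0, -0.03], 0], [[0, 0, -0.03], 0], [[0, 0, 0], 0]]}}

```text
time_s: 13.5
tool_pos: [516.8, 247.9, 105.3]
ee_rot: [3.139, 0.004, -3.136]
contact_force: [0.8, -0.2, -1.6]
opening: 0.494
```

```bash
python3 plan.py;python3 - <<'E'
from station import arm
from h import *
for n in("top","scene"):
    d=arm.get_image(n); np.savez(f'{n}5.npz',**d)
t,s=load('top5.npz'),load('scene5.npz')
p=proj(s,[515,246,100]).astype(int);q=proj(t,[515,246,100]).astype(int)
cv2.imwrite('pics/g5.png',np.hstack([zoom(t,*q,40),zoom(s,*p,40)]))
cv2.imwrite('pics/g5b.png',np.hstack([zoom(t,256,236,40),zoom(s,277,202,40)]))
E
```

```text
t 13.5 tcp [516.8 247.9 105.3] rpy [ 3.1388  0.0044 -3.1356] j [-0.39  0.82 -0.24  1.84  0.35  0.53  0.72] F [ 0.8 -0.2 -1.6] op 43.4
```

View pics/g5.png

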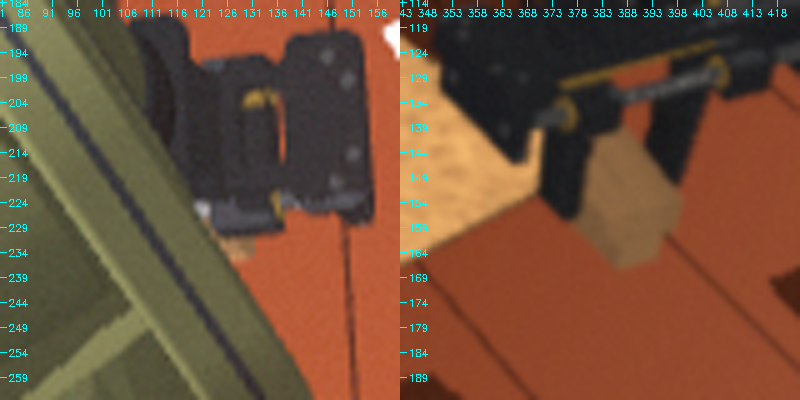

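View pics/g5b.png

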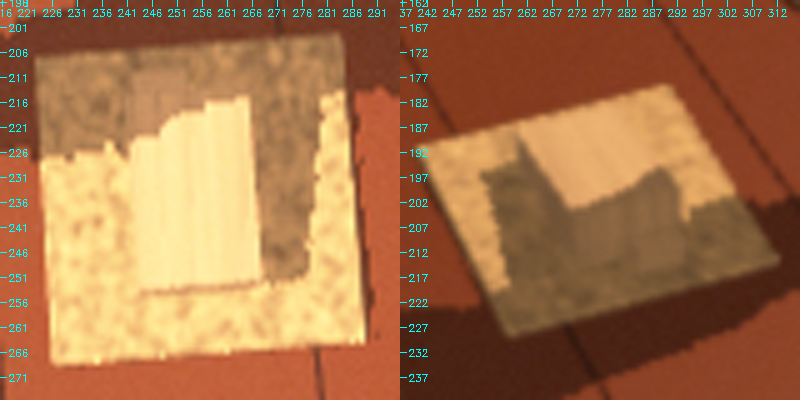

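```bash
python3 - <<'E'
from h import *
t,s=load('top5.npz'),load('scene5.npz')
for d in(t,s):
    f=cv2.cvtColor(d["frame"],cv2.COLOR_RGB2LAB); f[...,0]=cv2.createCLAHE(6,(16,16)).apply(f[...,0]); d["frame"]=cv2.cvtColor(f,cv2.COLOR_LAB2RGB)
cv2.imwrite('pics/g6.png',np.hstack([zoom(t,256,232,25),zoom(s,276,198,25)]))
E
```

```text
(no output)
```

View pics/g6.png

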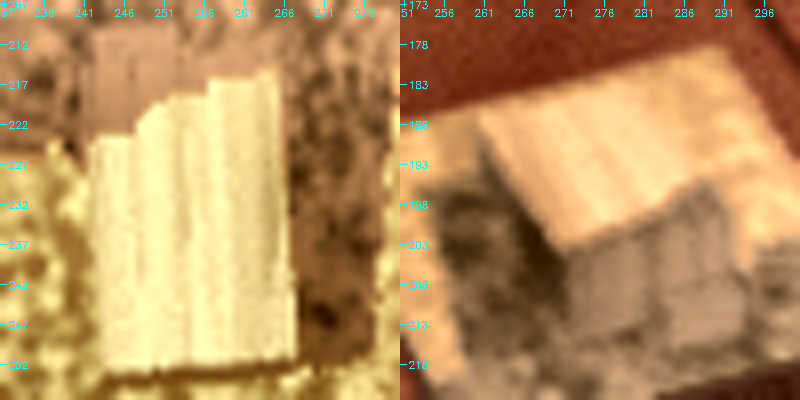

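```bash
python3 - <<'E'
from h import *
t,s=load('top5.npz'),load('scene5.npz')
def P(d,X,Y,u0,v0,k,z): return ray(d,u0+X/k-.5,v0+Y/k-.5,z)
T=(231,207,8);S=(251,173,8)
a=P(t,100,370,*T,25.6);b=P(t,297,357,*T,25.6)
print(a,b,np.degrees(np.arctan2(-(a-b)[0],(a-b)[1])),(a+b)/2+42*np.array([np.cos(.035),-np.sin(.035),0]))
c=P(s,80,108,*S,25.6);d=P(s,165,252,*S,40.4);e=P(s,305,178,*S,40.4)
print(c,d,e,(c+e)/2,np.degrees(np.arctan2((d-c)[1],(d-c)[0])))
print(P(t,283,40,*T,40.4))
E
```

```text
[438.26320163   4.65301569  25.6       ] [435.73929349 -49.11342622  25.6       ] -2.6876096124174884 [478.97552519 -23.69990516  25.6       ]
[428.40225565 -44.70693373  25.6       ] [513.51384343 -51.70098661  40.4       ] [ 4.99973484e+02 -1.34699127e-01  4.04000000e+01] [464.18786977 -22.42081643  33.        ] -4.6977309456510286
[520.88258235 -54.90305379  40.4       ]
```

The small wedge is held at about (388,145) in the scene view. The large wedge sits on the pad within about 2 mm of its middle. I'll carry the small one above it.

```bash
python3 plan.py 475,-24.4,95,178,8 475,-24.4,60,178,3
```

```text
t 13.6 tcp [515.3 246.8 102.9] rpy [ 3.1415e+00  2.0000e-04 -3.1355e+00] j [-0.39  0.82 -0.24  1.84  0.35  0.53  0.72] F [ 0.5  0.5 -0.6] op 43.7
475,-24.4,95,178,8 max step 0.034380226875342174
[[[0.005,-0.034,0.001],0.005],[[0.005,-0.034,0.001],0.005],[[0.005,-0.034,0.001],0.005],[[0.005,-0.034,0.001],0.005],[[0.005,-0.034,0.001],0.005],[[0.004,-0.034,0.001],0.005],[[0.004,-0.034,0.001],0.005],[[0.004,-0.034,0.001],0.006]]
475,-24.4,60,178,3 max step 0.012
[[[0.0,0.0,0.012],-0.0],[[0.0,0.0,0.011],-0.0],[[0.0,0.0,0.012],-0.0]]
```

Request:
{"op": "apply_moves", "data": {"increments": [[[0.005, -0.034, 0.001], 0.005], [[0.005, -0.034, 0.001], 0.005], [[0.005, -0.034, 0.001], 0.005], [[0.005, -0.034, 0.001], 0.005], [[0.005, -0.034, 0.001], 0.005], [[0.004, -0.034, 0.001], 0.005], [[0.004, -0.034, 0.001], 0.005], [[0.004, -0.034, 0.001], 0.006], [[0, 0, 0.012], 0], [[0, 0, 0.011], 0]]}}

```text
time_s: 14.85
tool_pos: [475.2, -23.8, 70.5]
ee_rot: [3.141, -0.001, 3.107]
contact_force: [-0.3, 1.0, -1.2]
opening: 0.497
```

Request:
{"op": "apply_moves", "data": {"increments": [[[0, 0, 0.01], 0], [[0, 0, 0], 0], [[0, 0, 0], 0], [[0, 0, 0], 0]], "newtons": 5}}

```text
time_s: 15.35
tool_pos: [475.5, -24.3, 62.0]
ee_rot: [3.141, 0.001, 3.107]
contact_force: [-1.4, 0.1, -0.5]
opening: 0.498
```

```bash
python3 plan.py 475,-24.4,52,178,3;python3 - <<'E'
from station import arm
from h import *
d=arm.get_image("scene"); np.savez('scene7.npz',**d)
f=cv2.cvtColor(d["frame"],cv2.COLOR_RGB2LAB); f[...,0]=cv2.createCLAHE(4,(16,16)).apply(f[...,0]); d["frame"]=cv2.cvtColor(f,cv2.COLOR_LAB2RGB)
cv2.imwrite('pics/g7.png',zoom(d,276,195,35,600))
E
```

```text
t 15.35 tcp [475.5 -24.3  62. ] rpy [3.1414e+00 7.0000e-04 3.1072e+00] j [ 0.04  0.83 -0.15  2.14  0.54  0.21  0.95] F [-1.4  0.1 -0.5] op 43.8
475,-24.4,52,178,3 max step 0.004
[[[0.0,-0.0,0.003],0.0],[[0.0,-0.0,0.004],0.0],[[0.001,-0.0,0.003],0.0]]
```

View pics/g7.png

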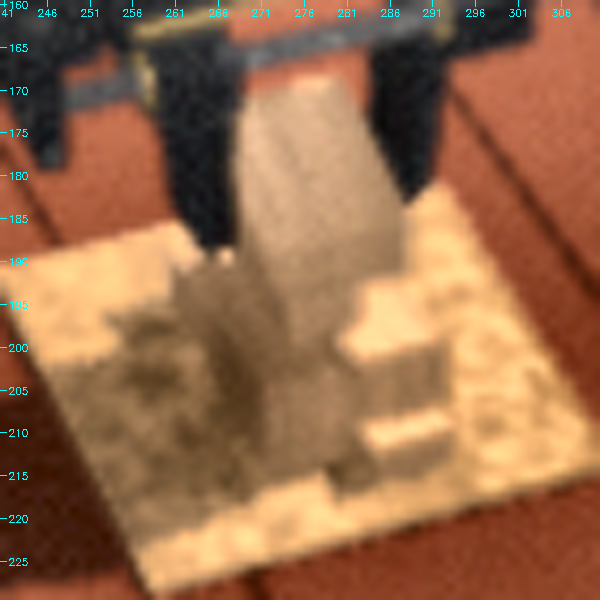

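The small wedge hangs level above the large one, with its stub toward the thick end. I'll lower it slowly with a light grip so that it pivots onto the slope.

Request:
{"op": "apply_moves", "data": {"increments": [[[0, 0, 0.004], 0], [[0.001, 0, 0.004], 0], [[0, 0, 0.003], 0], [[0, 0, 0.001], 0], [[0, 0, 0], 0]]}}

```text
time_s: 16.02
tool_pos: [474.2, -24.5, 49.6]
ee_rot: [3.142, -0.0, 3.107]
contact_force: [0.3, -1.2, -0.3]
opening: 0.498
```

Request:
{"op": "apply_moves", "data": {"increments": [[[0, 0, 0.001], 0], [[0, 0, 0.001], 0], [[0, 0, 0.001], 0], [[0, 0, 0], 0]]}}

```text
time_s: 16.52
tool_pos: [474.1, -24.4, 46.7]
ee_rot: [3.141, -0.0, 3.107]
contact_force: [-0.4, 0.8, -1.5]
opening: 0.5
```

Request:
{"op": "apply_moves", "data": {"increments": [[[0, 0, 0.001], 0], [[0, 0, 0.001], 0], [[0, 0, 0], 0]]}}

```text
time_s: 16.9
tool_pos: [474.1, -24.6, 44.6]
ee_rot: [-3.141, -0.0, 3.107]
contact_force: [-1.6, -0.2, 0.4]
opening: 0.499
```

Request:
{"op": "apply_moves", "data": {"increments": [[[0, 0, 0.001], 0], [[0, 0, 0.001], 0], [[0, 0, 0], 0]]}}

```text
time_s: 17.27
tool_pos: [474.3, -24.6, 42.6]
ee_rot: [-3.142, 0.0, 3.107]
contact_force: [-0.3, 0.0, -0.4]
opening: 0.497
```

```bash
python3 - <<'E'
from station import arm
from h import *
d=arm.get_image("scene"); np.savez('scene8.npz',**d)
f=cv2.cvtColor(d["frame"],cv2.COLOR_RGB2LAB); f[...,0]=cv2.createCLAHE(4,(16,16)).apply(f[...,0]); d["frame"]=cv2.cvtColor(f,cv2.COLOR_LAB2RGB)
cv2.imwrite('pics/g8.png',zoom(d,276,195,35,600))
E
```

```text
(no output)
```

View pics/g8.png

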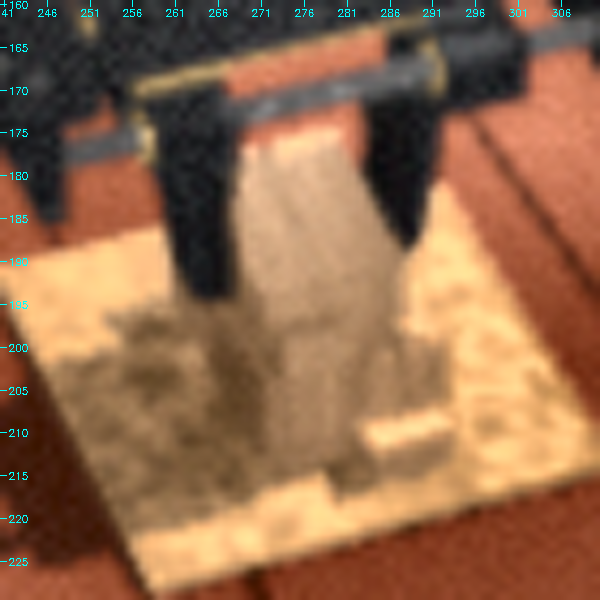

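Request:
{"op": "apply_moves", "data": {"increments": [[[0, 0, 0.001], 0], [[0, 0, 0.001], 0], [[0, 0, 0], 0]]}}

```text
time_s: 17.7
tool_pos: [474.3, -24.6, 40.6]
ee_rot: [3.142, -0.0, 3.107]
contact_force: [-1.2, -0.2, -0.1]
opening: 0.501
```

Request:
{"op": "apply_moves", "data": {"increments": [[[0, 0, 0.001], 0], [[0, 0, 0], 0]]}}

```text
time_s: 17.95
tool_pos: [474.5, -24.5, 39.9]
ee_rot: [3.142, 0.001, 3.107]
contact_force: [-0.8, 0.1, 3.4]
opening: 0.498
```

The force rises to 3.4 N, so the wedge is seated. I'll release and back off.

Request:
{"op": "apply_moves", "data": {"increments": [[[0, 0, 0], 0], [[0, 0, 0], 0], [[0, 0, 0], 0], [[0, 0, 0], 0]], "hand": 1}}

```text
time_s: 18.45
tool_pos: [474.3, -24.5, 39.7]
ee_rot: [3.141, 0.0, 3.107]
contact_force: [0.2, -0.3, 0.1]
opening: 0.931
```

Request:
{"op": "apply_moves", "data": {"increments": [[[0, 0, -0.015], 0], [[0, 0, -0.03], 0], [[0, 0, -0.04], 0], [[0, 0, -0.02], 0]]}}

```text
time_s: 18.95
tool_pos: [474.8, -24.6, 146.4]
ee_rot: [3.141, 0.002, 3.107]
contact_force: [0.5, -0.1, 0.2]
opening: 1.001
```

```bash
python3 plan.py 663,52,120,184.5,5
```

```text
t 18.95 tcp [474.8 -24.6 146.4] rpy [3.1413e+00 2.0000e-03 3.1065e+00] j [ 0.15  0.67 -0.31  2.09  0.46  0.44  1.02] F [ 0.5 -0.1  0.2] op 88.1
663,52,120,184.5,5 max step 0.041545156155681974
[[[-0.037,0.017,0.005],-0.023],[[-0.037,0.016,0.005],-0.023],[[-0.038,0.015,0.006],-0.023],[[-0.038,0.014,0.005],-0.022],[[-0.039,0.013,0.006],-0.023]]
```

Request:
{"op": "apply_moves", "data": {"increments": [[[-0.037, 0.017, 0.005], -0.023], [[-0.037, 0.016, 0.005], -0.023], [[-0.038, 0.015, 0.006], -0.023], [[-0.038, 0.014, 0.005], -0.022], [[-0.039, 0.013, 0.006], -0.023], [[0, 0, 0], 0]], "hand": 0.14}}

```text
time_s: 19.7
tool_pos: [664.3, 54.5, 116.9]
ee_rot: [3.14, 0.002, -3.061]
contact_force: [-0.7, 0.3, -0.7]
opening: 0.573
```

```bash
python3 plan.py;python3 - <<'E'
from station import arm
from h import *
for n in("top","scene"):
    d=arm.get_image(n); np.savez(f'{n}9.npz',**d); cv2.imwrite(f'pics/{n}9.png',d["frame"][...,::-1])
t,s=load('top9.npz'),load('scene9.npz')
cv2.imwrite('pics/g9.png',np.hstack([zoom(t,256,232,25),zoom(s,276,193,25)]))
E
```

```text
t 19.7 tcp [664.3  54.5 116.9] rpy [ 3.1397e+00  1.6000e-03 -3.0614e+00] j [ 0.05  0.91 -0.38  1.52  0.43  0.79  1.15] F [-0.7  0.3 -0.7] op 50.4
```

View pics/g9.png

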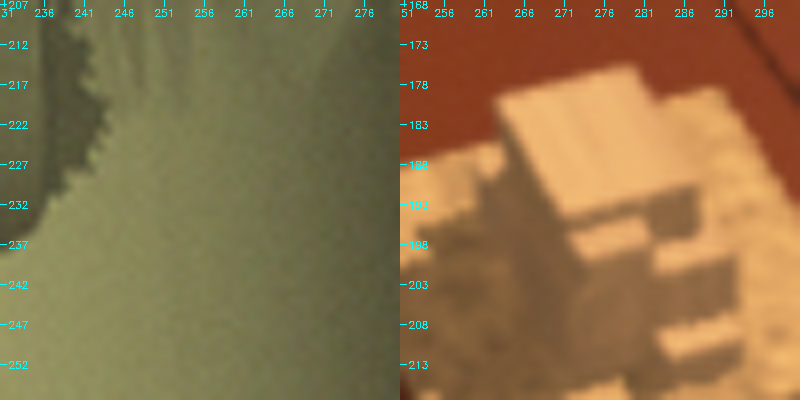

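View pics/scene9.png

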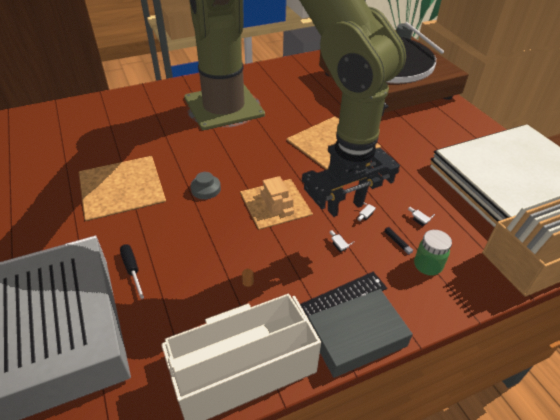

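```bash
python3 - <<'E'
from h import *
s=load('scene9.npz')
def P(X,Y,z): return ray(s,251+X/8-.5,168+Y/8-.5,z)
c=np.array([P(98,98,56.6),P(235,66,56.6),P(300,187,56.6),P(165,217,56.6)])
print(c.round(1)); print(c.mean(0), np.linalg.norm(c[1]-c[0]),np.linalg.norm(c[2]-c[3]),np.linalg.norm(c[2]-c[1]),np.linalg.norm(c[3]-c[0]))
# depth plane inside face, scene
C=cloud(s); m=np.zeros((420,560),np.uint8)
px=np.array([[251+a/8-.5,168+b/8-.5] for a,b in[(98,98),(235,66),(300,187),(165,217)]])
ce=px.mean(0); cv2.fillPoly(m,[np.round(ce+(px-ce)*.75).astype(int)],1)
q=C[m>0]; A=np.c_[q[:,0]-ce[0]*0-474,q[:,1]+24,np.ones(len(q))]
r=np.linalg.lstsq(A,q[:,2],rcond=None)[0]; print(len(q),'slopes deg',np.degrees(np.arctan(r[:2])),'z',r[2],'res',(q[:,2]-A@r).std())
for nm,(X,Y,Z) in {'stub top small':(225,225,0),'edge large':(300,250,0)}.items(): pass
E
```

```text
[[442.  -43.8  56.6]
 [444.2   0.9  56.6]
 [502.9  -3.6  56.6]
 [499.6 -45.9  56.6]]
[472.19244481 -23.08093275  56.6       ] 44.78487433284202 42.37531823178145 58.858292644902974 57.64243803280026
186 slopes deg [ 35.40874923 -24.67008407] z 58.99778456553282 res 11.141115730520918
```

```bash
python3 - <<'E'
from h import *
from scipy.optimize import least_squares
s=load('scene9.npz');C=cloud(s); m=np.zeros((420,560),np.uint8)
px=np.array([[251+a/8-.5,168+b/8-.5] for a,b in[(98,98),(235,66),(300,187),(165,217)]])
ce=px.mean(0); cv2.fillPoly(m,[np.round(ce+(px-ce)*.75).astype(int)],1)
q=C[m>0]; q=q[abs(q[:,2]-57)<12]
f=lambda r:(q[:,2]-(r[0]*(q[:,0]-474)+r[1]*(q[:,1]+24)+r[2]))
o=least_squares(f,[0,0,57],loss='soft_l1',f_scale=2); r=o.x
se=np.sqrt(np.diag(np.linalg.inv(o.jac.T@o.jac)))*2
print(len(q),np.degrees(np.arctan(r[:2])),r[2],np.std(f(r)),np.degrees(se[:2]))
E
python3 plan.py 662,52,50,184.5,3 662,52,4,184.5,4
```

```text
185 [ 0.27920807 -0.65673829] 57.97703631563577 1.4694566193469647 [0.7625286  0.99200873]
t 19.8 tcp [661.6  52.3 117.1] rpy [-3.1412e+00 -1.8000e-03 -3.0624e+00] j [ 0.05  0.91 -0.38  1.53  0.43  0.79  1.15] F [-0.1  0.4 -1.4] op 50.2
662,52,50,184.5,3 max step 0.023
[[[-0.0,-0.0,0.022],0.0],[[-0.0,-0.0,0.023],0.0],[[-0.0,-0.0,0.022],0.001]]
662,52,4,184.5,4 max step 0.012
[[[-0.0,-0.0,0.012],-0.0],[[-0.0,-0.0,0.011],-0.0],[[-0.0,-0.0,0.012],-0.0],[[-0.001,-0.0,0.011],-0.0]]
```

The scene view shows the upper wedge seated; corners at about (263,180), (280,176), (288,191) and (271,195). The depth fit puts its face level within about 1° and centred near (473,-24). Now I'll pick up the headshell.

Request:
{"op": "apply_moves", "data": {"increments": [[[0, 0, 0.022], 0], [[0, 0, 0.023], 0], [[0, 0, 0.022], 0], [[0, 0, 0.012], 0], [[0, 0, 0.011], 0], [[0, 0, 0.012], 0], [[0, 0, 0.007], 0], [[0, 0, 0], 0]]}}

```text
time_s: 20.8
tool_pos: [662.3, 52.6, 8.3]
ee_rot: [-3.142, -0.001, -3.062]
contact_force: [-0.4, 0.2, 0.2]
opening: 0.571
```

```bash
python3 plan.py 662,52,5,184.5,1;python3 - <<'E'
from station import arm
from h import *
for n in("top","scene"):
    d=arm.get_image(n); np.savez(f'{n}10.npz',**d)
t,s=load('top10.npz'),load('scene10.npz')
cv2.imwrite('pics/g10.png',np.hstack([zoom(t,213,158,25),zoom(s,340,242,25)]))
E
```

```text
t 20.8 tcp [662.3  52.6   8.3] rpy [-3.1416e+00 -7.0000e-04 -3.0623e+00] j [ 0.02  1.06 -0.32  1.55  0.49  0.61  1.09] F [-0.4  0.2  0.2] op 50.2
662,52,5,184.5,1 max step 0.0031622776601683794
[[[0.0,-0.001,0.003],0.001]]
```

View pics/g10.png

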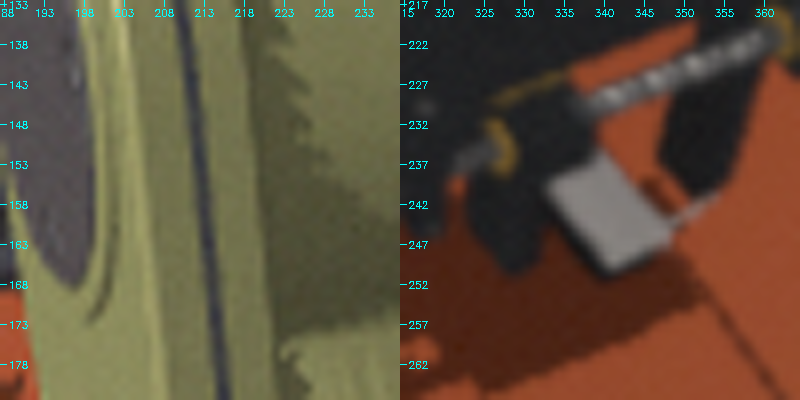

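The headshell is between the fingers, and its finger lift, at about (355,241), is ahead of the +y finger. I'll back off 2 mm more, lower slightly and close gently.

Request:
{"op": "apply_moves", "data": {"increments": [[[0.001, 0, 0.001], 0], [[0.001, 0, 0.001], 0], [[0, 0, 0], 0]]}}

```text
time_s: 21.28
tool_pos: [660.4, 52.4, 6.8]
ee_rot: [-3.142, -0.0, -3.062]
contact_force: [0.6, 1.3, -0.2]
opening: 0.575
```

Request:
{"op": "apply_moves", "data": {"increments": [[[0, 0, 0], 0], [[0, 0, 0], 0], [[0, 0, 0], 0], [[0, 0, 0], 0], [[0, 0, 0], 0]], "hand": -1, "newtons": 6}}

```text
time_s: 21.9
tool_pos: [660.6, 52.5, 6.7]
ee_rot: [3.142, 0.0, -3.062]
contact_force: [-0.0, -0.9, 0.5]
opening: 0.223
```

Request:
{"op": "apply_moves", "data": {"increments": [[[0, 0, -0.005], 0], [[0, 0, -0.01], 0], [[0, 0, -0.02], 0], [[0, 0, -0.03], 0], [[0, 0, -0.04], 0], [[0, 0, 0], 0], [[0, 0, 0], 0]]}}

```text
time_s: 22.78
tool_pos: [660.5, 52.2, 112.3]
ee_rot: [-3.141, 0.0, -3.062]
contact_force: [-0.9, -0.4, -0.7]
opening: 0.223
```

```bash
python3 plan.py 468.5,-24.2,110,178,6;python3 - <<'E'
from station import arm
from h import *
for n in("top","scene"):
    d=arm.get_image(n); np.savez(f'{n}11.npz',**d)
t,s=load('top11.npz'),load('scene11.npz')
p=proj(s,[662,52,110]).astype(int)
cv2.imwrite('pics/g11.png',np.hstack([zoom(s,*p,30),zoom(s,276,193,30)]))
E
```

```text
t 22.77 tcp [660.5  52.2 112.3] rpy [-3.1414e+00  3.0000e-04 -3.0625e+00] j [ 0.05  0.91 -0.38  1.54  0.43  0.78  1.14] F [-0.9 -0.4 -0.7] op 19.6
468.5,-24.2,110,178,6 max step 0.034785054261852175
[[[0.033,-0.01,0.0],0.019],[[0.033,-0.011,0.0],0.019],[[0.032,-0.011,0.001],0.019],[[0.032,-0.012,0.0],0.019],[[0.032,-0.013,0.001],0.019],[[0.032,-0.013,0.0],0.019]]
```

View pics/g11.png

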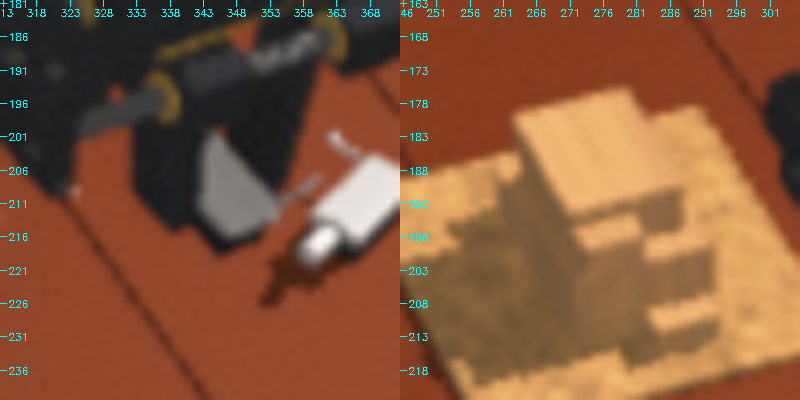

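The headshell is held level at about (348,208), and the stand is undisturbed. I'll carry it over.

Request:
{"op": "apply_moves", "data": {"increments": [[[0.033, -0.01, 0], 0.019], [[0.033, -0.011, 0], 0.019], [[0.032, -0.011, 0.001], 0.019], [[0.032, -0.012, 0], 0.019], [[0.032, -0.013, 0.001], 0.019], [[0.032, -0.013, 0], 0.019], [[0, 0, 0.01], 0], [[0, 0, 0.01], 0], [[0, 0, 0.008], 0], [[0, 0, 0], 0]]}}

```text
time_s: 24.12
tool_pos: [469.0, -23.2, 80.8]
ee_rot: [3.141, -0.001, 3.108]
contact_force: [-0.8, 0.0, 0.4]
opening: 0.228
```

```bash
python3 plan.py 468.7,-24.2,68,178,4
```

```text
t 24.12 tcp [469.  -23.2  80.8] rpy [ 3.1414e+00 -9.0000e-04  3.1076e+00] j [ 0.07  0.79 -0.18  2.15  0.55  0.25  0.93] F [-0.8  0.   0.4] op 20.1
468.7,-24.2,68,178,4 max step 0.00412310562561766
[[[0.0,-0.0,0.003],0.0],[[0.0,-0.0,0.003],0.0],[[0.0,-0.0,0.003],0.0],[[0.0,-0.001,0.004],0.001]]
```

Request:
{"op": "apply_moves", "data": {"increments": [[[0, 0, 0.003], 0], [[0, 0, 0.003], 0], [[0, 0, 0.003], 0], [[0, 0, 0.003], 0], [[0, 0, 0], 0], [[0, 0, 0], 0]]}}

```text
time_s: 24.88
tool_pos: [468.8, -23.7, 69.7]
ee_rot: [3.142, 0.0, 3.107]
contact_force: [0.7, 0.4, -0.6]
opening: 0.225
```

```bash
python3 plan.py 468.7,-24.2,64,178,3;python3 - <<'E'
from station import arm
from h import *
d=arm.get_image("scene"); np.savez('scene12.npz',**d)
cv2.imwrite('pics/g12.png',zoom(d,276,190,25,600))
E
```

```text
t 24.88 tcp [468.8 -23.7  69.7] rpy [3.1415 0.     3.1068] j [ 0.05  0.81 -0.16  2.15  0.56  0.22  0.92] F [ 0.7  0.4 -0.6] op 19.8
468.7,-24.2,64,178,3 max step 0.00223606797749979
[[[0.0,-0.0,0.002],0.0],[[0.0,-0.0,0.002],0.0],[[0.0,-0.001,0.002],0.0]]
```

View pics/g12.png

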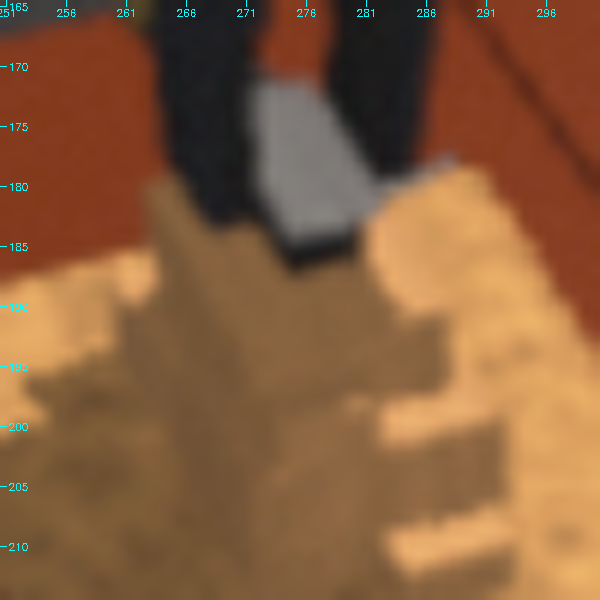

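```bash
python3 - <<'E'
from h import *
s=load('scene12.npz')
for X,Y in[(290,238),(365,218),(250,85),(318,82)]: print(ray(s,251+X/12-.5,165+Y/12-.5,82).round(1))
E
```

```text
[495.6 -35.3  82. ]
[495.8 -19.4  82. ]
[449.6 -24.3  82. ]
[454.  -11.3  82. ]
```

Request:
{"op": "apply_moves", "data": {"increments": [[[0, 0, 0.002], 0], [[0, 0, 0.002], 0], [[0, 0, 0], 0]]}}

```text
time_s: 25.3
tool_pos: [468.7, -23.7, 65.5]
ee_rot: [-3.142, -0.0, 3.107]
contact_force: [-0.2, 1.0, -0.2]
opening: 0.227
```

Request:
{"op": "apply_moves", "data": {"increments": [[[0, 0, 0.001], 0], [[0, 0, 0.001], 0], [[0, 0, 0], 0]]}}

```text
time_s: 25.68
tool_pos: [468.8, -23.7, 63.6]
ee_rot: [3.142, -0.0, 3.107]
contact_force: [-0.0, -0.1, -0.2]
opening: 0.224
```

Request:
{"op": "apply_moves", "data": {"increments": [[[0, 0, 0.001], 0], [[0, 0, 0], 0]]}}

```text
time_s: 25.92
tool_pos: [468.9, -23.7, 63.1]
ee_rot: [-3.142, 0.0, 3.107]
contact_force: [-1.0, -0.7, 4.6]
opening: 0.224
```

Contact at the expected height, so I'll release and withdraw straight up.

Request:
{"op": "apply_moves", "data": {"increments": [[[0, 0, 0], 0], [[0, 0, 0], 0], [[0, 0, 0], 0], [[0, 0, 0], 0]], "hand": 0.1}}

```text
time_s: 26.42
tool_pos: [468.8, -23.7, 62.6]
ee_rot: [3.142, -0.0, 3.107]
contact_force: [-0.1, 0.3, -0.8]
opening: 0.554
```

Request:
{"op": "apply_moves", "data": {"increments": [[[0, 0, -0.005], 0], [[0, 0, -0.01], 0], [[0, 0, -0.03], 0], [[0, 0, -0.04], 0], [[0, 0, -0.04], 0], [[0, 0, -0.02], 0]]}}

```text
time_s: 27.18
tool_pos: [469.3, -23.8, 210.4]
ee_rot: [3.141, 0.003, 3.107]
contact_force: [0.1, 0.6, 0.4]
opening: 0.549
```

```bash
python3 plan.py 500,240,230,180,7
```

```text
t 27.18 tcp [469.3 -23.8 210.4] rpy [3.1414 0.0033 3.1066] j [ 0.23  0.56 -0.42  2.05  0.39  0.61  1.07] F [0.1 0.6 0.4] op 48.3
500,240,230,180,7 max step 0.038327535793473595
[[[-0.003,0.038,-0.003],-0.005],[[-0.003,0.038,-0.003],-0.005],[[-0.004,0.038,-0.003],-0.005],[[-0.004,0.038,-0.003],-0.005],[[-0.004,0.037,-0.002],-0.005],[[-0.004,0.038,-0.003],-0.005],[[-0.003,0.037,-0.002],-0.005]]
```

Request:
{"op": "apply_moves", "data": {"increments": [[[-0.003, 0.038, -0.003], -0.005], [[-0.003, 0.038, -0.003], -0.005], [[-0.004, 0.038, -0.003], -0.005], [[-0.004, 0.038, -0.003], -0.005], [[-0.004, 0.037, -0.002], -0.005], [[-0.004, 0.038, -0.003], -0.005], [[-0.003, 0.037, -0.002], -0.005], [[0, 0.035, -0.003], 0], [[0, 0.035, -0.003], 0], [[0, 0, 0], 0]]}}

```text
time_s: 28.42
tool_pos: [497.8, 313.4, 233.8]
ee_rot: [3.138, 0.0, -3.137]
contact_force: [0.2, -0.3, 0.5]
opening: 0.55
```

```bash
python3 plan.py;python3 - <<'E'
from station import arm
from h import *
for n in("top","scene"):
    d=arm.get_image(n); np.savez(f'{n}13.npz',**d); cv2.imwrite(f'pics/{n}13.png',d["frame"][...,::-1])
t,s=load('top13.npz'),load('scene13.npz')
cv2.imwrite('pics/g13.png',np.hstack([zoom(t,256,225,25),zoom(s,276,193,25)]))
E
```

```text
t 28.43 tcp [497.8 313.4 233.8] rpy [ 3.1381e+00  3.0000e-04 -3.1366e+00] j [-0.4   0.66 -0.41  1.68  0.32  0.86  0.63] F [ 0.2 -0.3  0.5] op 48.4
```

View pics/g13.png

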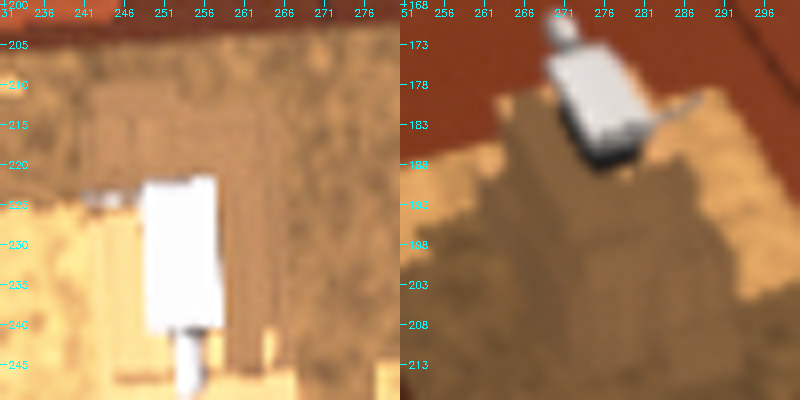

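View pics/top13.png

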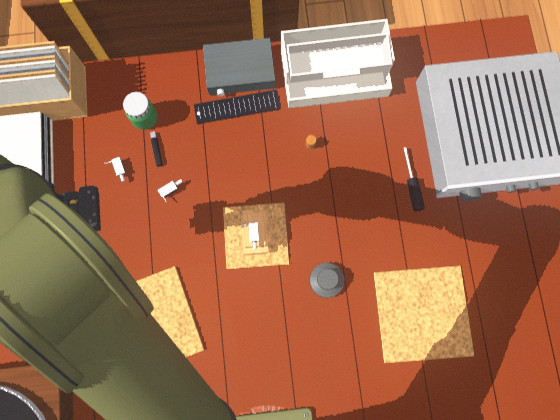

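```bash
python3 - <<'E'
from h import *
t=load('top13.npz')
c=np.array([ray(t,231+X/8-.5,200+Y/8-.5,75.6) for X,Y in[(142,182),(215,178),(222,325),(147,332)]]);print(c.round(1),c.mean(0))
E
python3 plan.py 260,570,250,165,9
```

```text
[[494.4 -15.3  75.6]
 [493.3 -34.6  75.6]
 [454.1 -32.3  75.6]
 [454.4 -12.5  75.6]] [474.05718038 -23.68811675  75.6       ]
t 28.52 tcp [498.8 309.  233. ] rpy [-3.1407e+00 -1.0000e-04 -3.1411e+00] j [-0.4   0.66 -0.4   1.68  0.32  0.86  0.63] F [ 0.4 -1.2  0.4] op 48.3
260,570,250,165,9 max step 0.03974921382870358
[[[0.027,0.029,-0.002],0.029],[[0.027,0.028,-0.002],0.029],[[0.028,0.027,-0.002],0.029],[[0.029,0.027,-0.002],0.029],[[0.03,0.026,-0.002],0.029],[[0.03,0.025,-0.002],0.029],[[0.031,0.024,-0.002],0.029],[[0.032,0.023,-0.002],0.03],[[0.033,0.022,-0.001],0.029]]
```

Request:
{"op": "apply_moves", "data": {"increments": [[[0.027, 0.029, -0.002], 0.029], [[0.027, 0.028, -0.002], 0.029], [[0.028, 0.027, -0.002], 0.029], [[0.029, 0.027, -0.002], 0.029], [[0.03, 0.026, -0.002], 0.029], [[0.03, 0.025, -0.002], 0.029], [[0.031, 0.024, -0.002], 0.029], [[0.032, 0.023, -0.002], 0.03], [[0.033, 0.022, -0.001], 0.029], [[0, 0, 0], 0]]}}

```text
time_s: 29.78
tool_pos: [257.1, 572.0, 250.0]
ee_rot: [3.141, -0.002, 2.884]
contact_force: [0.1, -0.2, 0.4]
opening: 0.551
```

```bash
python3 - <<'E'
from station import arm
from h import *
for n in("top","scene"):
    d=arm.get_image(n); np.savez(f'{n}14.npz',**d); cv2.imwrite(f'pics/{n}14.png',d["frame"][...,::-1])
t,s=load('top14.npz'),load('scene14.npz')
cv2.imwrite('pics/g14.png',np.hstack([zoom(t,256,227,25),zoom(s,276,193,25)]))
# bystanders moved?  compare with first picture
for n in('top','scene'):
    a=load(f'{n}0.npz')["frame"].astype(int);b=load(f'{n}14.npz')["frame"].astype(int)
    m=(abs(a-b).max(2)>60).astype(np.uint8); k,l,st,ce=cv2.connectedComponentsWithStats(m)
    print(n,[(st[i].tolist()) for i in range(1,k) if st[i,4]>15])
E
```

```text
top [[201, 148, 27, 26, 360], [346, 160, 40, 44, 1216], [121, 212, 21, 32, 549], [142, 212, 8, 32, 159], [248, 213, 39, 40, 1083], [150, 218, 7, 24, 82], [287, 219, 5, 24, 64], [347, 277, 118, 28, 2123], [464, 277, 11, 19, 134], [474, 277, 21, 56, 543], [219, 284, 63, 23, 1076], [282, 284, 65, 21, 689], [312, 285, 10, 9, 45], [193, 298, 25, 21, 314], [92, 305, 101, 35, 1615], [352, 320, 75, 33, 1279], [287, 322, 65, 22, 1104], [69, 329, 22, 26, 162], [223, 329, 64, 24, 1133], [93, 332, 130, 49, 2106], [478, 337, 6, 15, 35], [473, 353, 4, 18, 34], [470, 372, 4, 18, 37], [467, 400, 9, 20, 46]]
scene [[408, 0, 7, 12, 46], [430, 1, 5, 4, 16], [477, 0, 11, 12, 47], [427, 7, 6, 9, 31], [415, 11, 9, 21, 107], [428, 17, 10, 17, 106], [288, 119, 59, 24, 383], [364, 124, 11, 5, 24], [302, 133, 69, 23, 537], [119, 164, 40, 16, 323], [246, 169, 47, 52, 1107], [366, 169, 25, 19, 283], [357, 182, 21, 16, 83], [84, 186, 81, 26, 857], [378, 188, 9, 6, 31], [325, 230, 27, 27, 325], [168, 237, 35, 31, 646], [193, 266, 12, 8, 62]]
```

View pics/g14.png

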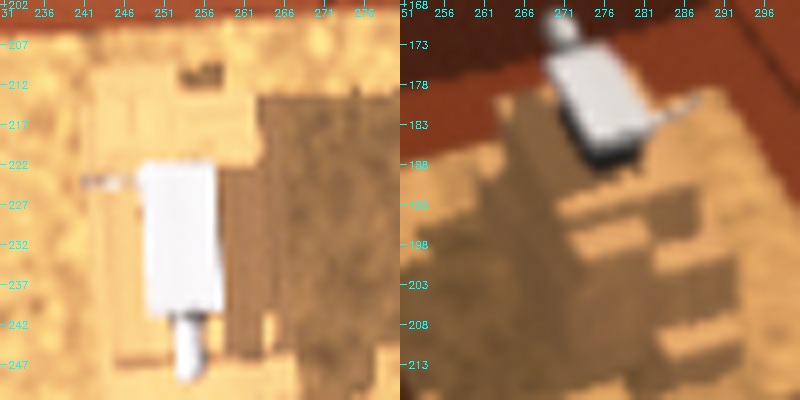

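View pics/scene14.png

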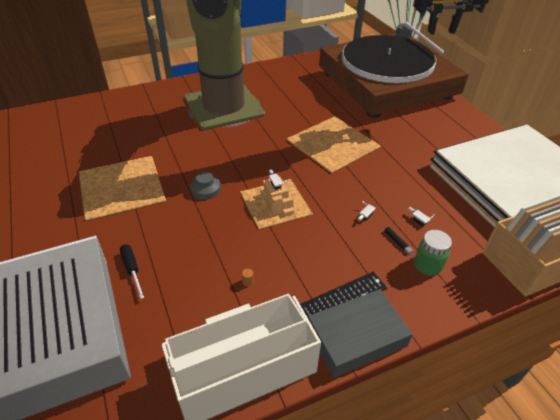

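```bash
python3 - <<'E'
from h import *
t=load('top14.npz')
R=lambda X,Y,z:ray(t,231+X/8-.5,202+Y/8-.5,z)
print('small thick edge',R(113,357,56.6).round(1),R(275,347,56.6).round(1))
c=np.array([R(X,Y,75.6) for X,Y in[(140,162),(215,160),(222,312),(147,317)]]);print('hs',c.mean(0).round(1))
E
```

```text
small thick edge [447.6  -1.7  56.6] [445.4 -44.9  56.6]
hs [474.2 -23.6  75.6]
```

```bash
python3 -c "
from station import arm
print(arm.job_done())"
```

```text
the job is handed in; nothing more can be done
None
```

The stand is built and the headshell is on it. I handed the job in at about 30 s of the 64 s limit, with the arm clear of everything. No verdict came back.

I set the large wedge on the pad and released it. Then I laid the small wedge on its slope, thin end over the thick end, letting it pivot flat in a light grip. Last, I put the rightmost headshell on top, right way up. The measured contact forces I saw stayed under about 7 N.

What the last checks showed:
- **Level:** before the headshell went on, a depth fit gave the upper face within about 1° of level. That is also about how fine the fit can resolve.
- **Headshell position:** its centre is at (474, -24) mm, against (475, -24) mm for the upper face in the final top view.
- **Large wedge position:** it is within about 2 mm of the pad's middle. The two cameras disagreed by 1–2 mm, and one partly shaded corner reading was inconsistent, so I relied on the gripper position and the top view there.
- **Other items:** comparing pictures from before and after, only the three moved parts and the arm's shadows changed. The look-alikes and bystanders did not move.

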